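# Hang the lift-off door on the optics housing

## Task

Take the loose black door out of its blue stand and hang it on the white optics housing: with the door swung open, lower it gently so that both of its hinge sockets go down on the two upright brass pintles together, fully home, then swing it shut against the frame. The hinge rail is clamped in slots and is not exactly where it was drawn, so find the pintles by feel and never force or drop the door onto the housing. Leave the weight, the stop box and the screwdriver where they are.

Things in the scene. Friction and masses are not known exactly. Their poses are not given: they have to be found in the camera images.
- door: Loose black lift-off door, about 0.3 kg, upright in the stand. Origin on the axis of its two hinge sockets, level with its lower edge; x along the panel away from the hinge, y out of the outer face, z up. Panel x 12 to 160, y -4 to 4, z 0 to 130 mm; grip it by the top edge. Red pull block on the outer face: x 118 to 142, y 4 to 24, z 80 to 120 mm.
- door_edge (a point): Middle of the door's free edge, at x 160, z 65 mm in the door's frame.
- socket_low (a point): Centre of the mouth (underside) of the door's lower socket: a steel tube, hole 11.6 mm right through, 26 mm outside, 20 mm tall; at x 0, z 12 mm in the door's frame.
- socket_up (a point): The same for the upper socket, 80 mm above the lower one; at z 92 mm in the door's frame.
- housing: Fixed white optics housing, 148 mm wide, open at the front. Origin on the table under the middle of its front; x points inwards, z up. The door shuts against the frame at x = -14 mm. Hung fully home, the door's lower edge is at z 18 mm; on the pintle tips it is at 36 mm. Shut, the door's x runs along the housing's +y; open at a right angle, along its -x.
- hinge_low (a point): Where the lower pintle's foot was drawn: x -20, y -95, z 30 mm in the housing's frame. The brass pintle: 10 mm thick, 18 mm tall, last 2.5 mm narrowing to 8 mm; on a steel arm 6 mm thick, 14 mm wide, that the socket seats on. The hinge rail is clamped up to 7.5 mm off the drawn place, either way along the housing's y, both pintles together; x and z are true.
- hinge_up (a point): The same for the upper pintle, on the same vertical axis 80 mm higher (arm top at z 110 mm). The upright rail that carries both arms is 14 mm wide, rises to z 154 mm, and its face lies 16 mm behind the pintles' axis. Bring the open door in level from the front with its lower edge at z 40 to 68 mm, so that the lower socket passes between the lower tip and the upper arm.
- lip (a point): Middle of the roof lip's front lower edge, x -30, z 155 mm in the housing's frame; the roof's top is at z 163 mm and it spans y -64 to 74 mm. The lip overhangs the shut door, so the door cannot be put on while shut; the red pull block stands out past the lip, to be pushed from the front.
- stand: Fixed blue parts stand, 130 x 110 mm base 10 mm thick, origin under its middle. Two pairs of posts up to 34 mm high leave a slot 11 mm wide along its x; the door stands in it on the base, its x along the stand's x, its origin at about x = -86 mm.
- weight: Bystander: steel weight, 60 mm across, 62 mm tall, origin under its middle.
- stopbox: Bystander: yellow stop box with a red mushroom head, 60 x 60 x 67 mm, origin under its middle.
- driver: Bystander: screwdriver lying flat, 160 mm long along its x.
Not all that is in view belongs to the job. Leave any orange or turquoise look-alike of the door alone.

How it is judged:
By the outcome, as a careful person would: the job done as asked, in the order asked, and still so for the second after the job is handed in, with the robot touching nothing.
It also fails if it takes over 72 s, if anything falls off the work surface, if the arm or the gripper's body presses on something with over 40 N, if the wrist force passes 120 N, or if a joint passes its speed limit or range.

## Robot

A 7-joint arm with a two-finger parallel gripper is mounted at the origin on the work surface. World frame = base frame: x ahead of the robot, y to its left, z up, the work surface at z = 0. Lengths are in m, angles in rad, forces in N, time in s.
With the tool pointing down it reaches from about 0.425 to 0.925 m from the base axis. Payload 6.8 kg.
Tool frame: the origin (TCP) lies at the very end of the fingers, on their centre line; the grasp point (between the pads) lies 19 mm behind it; z points along the fingers, y is the direction in which the jaws open and shut (so a half turn about z gives the same grasp; the last joint's range is limited). The gripper opens to 85 mm and grips with 20 to 120 N. Pads are 22 mm wide; open, the fingers measure 114 mm over their backs; the gripper's body (76 mm by 85 mm) begins 54 mm behind the grasp point. The pads swing forward as they close: fully open they stand 13 mm farther back than shut.
Start: joints at [-1.452, 0.477, 0.022, 1.555, -0.011, 1.109, -0.083], TCP at [0.152, 0.658, 0.2] pointing down, gripper open.
Joint ranges: [-2.96, 2.96], [-0.34, 2.1], [-1.41, 1.46], [0.24, 2.44], [-1.37, 4.51], [0.17, 1.92], [-2.96, 2.96]. Speed limits (rad/s): [2.39, 2.39, 3.14, 3.14, 3.14, 3.14, 3.14].

## Interface

Orientations are given as a unit quaternion [w, x, y, z].
In Python, from station import bot gives the robot as it stands.
- The arm moves only by the tool move_arm, never from a script. Its argument "commands" is text: rows parted by semicolons, each of 7 numbers parted by spaces: the opening, from 0 (shut) to 1 (fully open), then the shift along the tool's x, y, z in cm, then the turn, a rotation vector about the tool's x, y, z in degrees. In form: gripper tx ty tz rx ry rz; .... A call has 1 to 12 rows; each row shifts and turns the commanded pose from where the row before left it, along the tool's axes as they then stand; what a row does not reach is not made up. A row lasts 1/12 s, in which the tool goes at most 41.7 mm and 7.16 degrees, less where a joint would pass 70% of its speed; a pose out of reach is approached as far as the arm can. A call with a gripper value outside its range is refused whole. The fingers move at their own pace and stop on an object; "force" is the grip in N (left out, the last holds). Time passes only in rows, so rows that do not move let the fingers close. It gives the time, the measured TCP pose, the force and the opening at its end, in the units of the state.
- bot.get_obs(): the state, without advancing time (a new reading comes with each control period).
- bot.read_camera(name): name is "scene" or "side" or "wrist"; returns a dict with "img" (384x512x3 uint8, red, green, blue), "K" (3x3 intrinsics, pixels), "distortion" ([k1, k2, p1, p2, k3] as OpenCV has them; the pictures are not rectified), "rvec" (rotation vector, rad) and "tvec" (3), from world to camera coordinates, as OpenCV has them; the wrist camera has in their place "hand_eye" (4x4, takes a point from camera to tool coordinates, whose origin is the TCP and whose axes are the flange's). Camera axes: x right, y down, z forward; pixel columns grow to the right and rows downward; lengths in m; the calibration is good to about 2 mm. A picture is of the moment at which its call begins: read the wrist's pose just before it. There is no depth.
- bot.hand_in(): hands the job in, once; it reports no verdict.
The state is a dict: "t": time; "q": joint angles; "joint_vel": joint speeds; "joint_torque": joint torques, N m; "eef_pos": TCP position; "tool_rot": TCP orientation; "contact_force": force on the tool from outside, world axes, zero at the start; "torque": the same for the moment, N m; "gripper_width": opening from 0.0 (shut) to 1.0 (fully open).
Only numpy, scipy, OpenCV 4.12 (cv2) and the standard library are available. Lean on these libraries where they do the work, as an engineer would, in place of code of your own. Each camera call takes 0.05 s, during which the arm holds its last target. There are 200 camera calls.

## Working session

There is one attempt and no reset: what is moved stays moved. The work goes in short steps, Python scripts to look and compute and a tool call to move; the robot and the scene stay as the last step left them, time stands still between calls to the robot, and variables do not carry over. Pictures are saved under pics/ and viewed, about 8 in all and at most 12, crops included, and the job is handed in when it is done.

Besides the shell and the picture viewer there is one more tool, called after ">>>" as name(argument=value, ...) on one line, values as JSON. move_arm: Moves the arm, as the interface text tells. Its arguments: {"type":"object","properties":{"commands":{"type":"string"},"force":{"type":"number"}},"required":["commands"]}

```bash
ls; mkdir -p pics
python3 - <<'E'
from station import bot
import cv2,numpy as np
o=bot.get_obs();print(o)
for n in("scene","side"):
    c=bot.read_camera(n);np.savez(f"{n}.npz",**c)
    print(n,c["K"].tolist(),c["distortion"],c["rvec"],c["tvec"])
    cv2.imwrite(f"pics/{n}0.png",cv2.resize(c["img"][:,:,::-1],(800,600),interpolation=cv2.INTER_CUBIC))
E
```

```text
pics
{'t': 0.0, 'q': array([-1.45210677,  0.47783813,  0.02233671,  1.5564603 , -0.01153835,
        1.10928102, -0.08310445]), 'joint_vel': array([-0.00182125, -0.00018183, -0.00021336, -0.00018859,  0.00183174,
        0.00054731,  0.0002961 ]), 'joint_torque': array([ 4.94324322e-04, -5.96457016e+01,  1.60778113e+00, -2.81203330e+01,
        1.23747048e-02,  9.36264085e-03, -2.34469331e-05]), 'eef_pos': array([0.15163242, 0.65707765, 0.19869646]), 'tool_rot': array([-5.33734747e-05,  1.13150566e-01,  9.93577418e-01, -9.28093966e-04]), 'contact_force': array([1.13068863, 0.08453585, 1.02066161]), 'torque': array([0.0028158 , 0.0212013 , 0.01242739]), 'gripper_width': 1.000771253578672}
scene [[471.7573445885898, 0.0, 251.98488460731588], [0.0, 471.7573445885898, 186.34725532137602], [0.0, 0.0, 1.0]] [-0.11985263  0.          0.          0.          0.        ] [ 1.23188825  2.46786786 -0.7915916 ] [ 0.42774069 -0.26380915  1.32761903]
side [[452.71370236668463, 0.0, 257.69916632881205], [0.0, 452.71370236668463, 194.8783702253481], [0.0, 0.0, 1.0]] [-0.1321571  0.         0.         0.         0.       ] [ 2.09620486 -0.70998803  0.35610378] [-0.52959397  0.244123    0.91684247]
```

View pics/scene0.png

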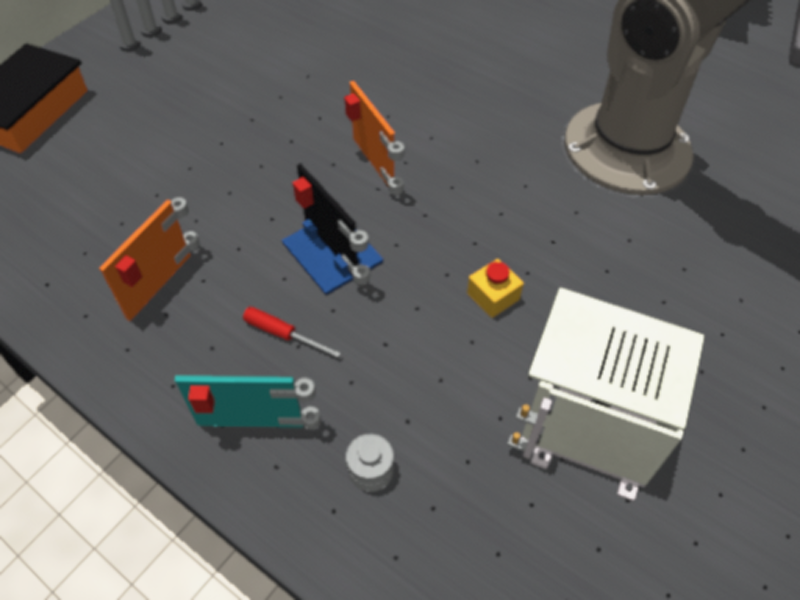

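View pics/side0.png

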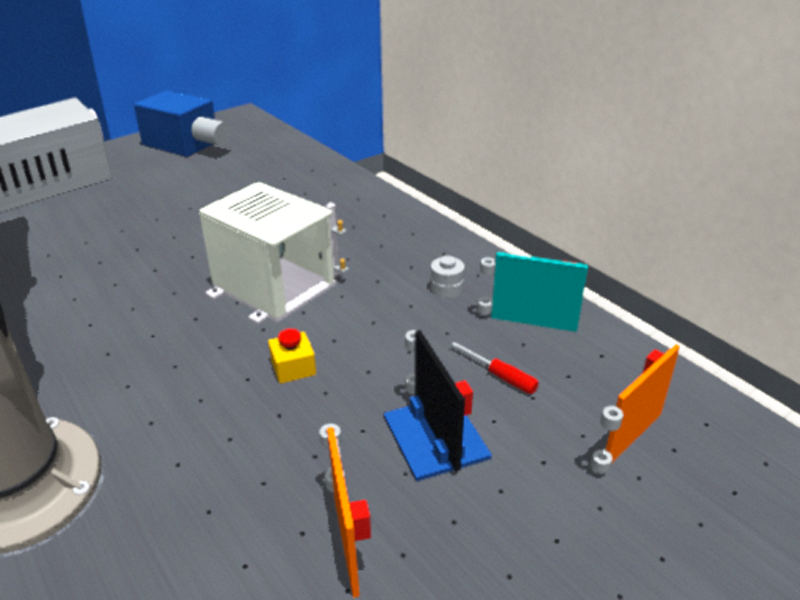

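Run:
```python
import cv2,numpy as np
I={n:np.load(n+".npz")["img"][:,:,::-1] for n in("scene","side")}
def crop(n,x,y,w): return cv2.resize(I[n][y:y+w,x:x+w],(400,400),interpolation=cv2.INTER_CUBIC)
cv2.imwrite("pics/door.png",np.hstack([crop("scene",170,98,100),crop("side",235,205,100)]))
cv2.imwrite("pics/hous.png",np.hstack([crop("scene",318,182,142),crop("side",125,112,100)]))
```

```text
(no output)
```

View pics/door.png

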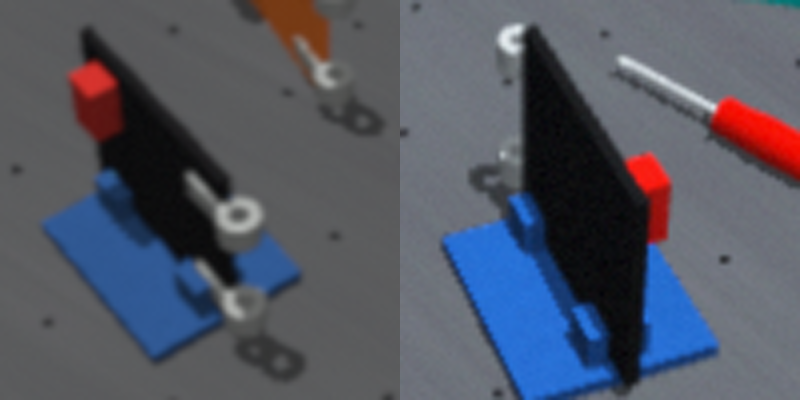

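View pics/hous.png

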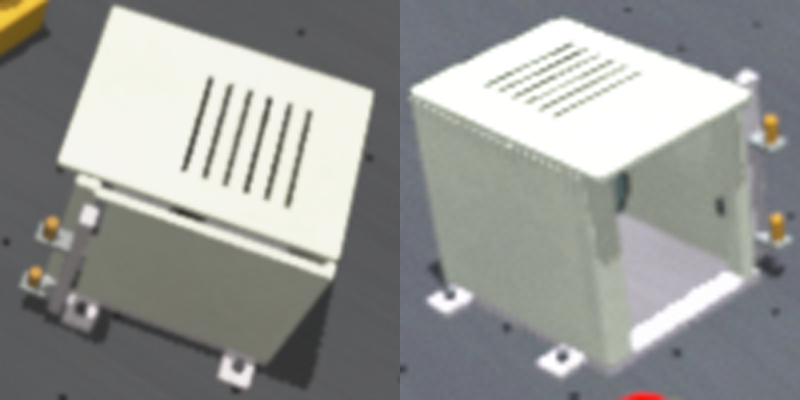

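```bash
cat > fit.py <<'E'
import cv2,numpy as np
from scipy.optimize import least_squares
C={n:dict(np.load(n+".npz")) for n in("scene","side")}
def proj(n,P):
    c=C[n];return cv2.projectPoints(np.array(P,float).reshape(-1,1,3),c["rvec"],c["tvec"],c["K"],c["distortion"])[0].reshape(-1,2)
def pose(p,P,z=0):
    a=p[2];R=np.array([[np.cos(a),-np.sin(a),0],[np.sin(a),np.cos(a),0],[0,0,1]])
    return np.array(P)@R.T+[p[0],p[1],z]
def fit(model,obs,p0,z=0):
    f=lambda p:np.concatenate([(proj(n,pose(p,[model(p)[k]],z))[0]-uv) for n,k,uv in obs])
    r=least_squares(f,p0,loss="soft_l1",x_scale=[.1,.1,.3]+[.1]*(len(p0)-3));return r.x,f(r.x).reshape(-1,2)
def px(n,which,u,v):
    ox,oy,w={("scene","d"):(170,98,100),("side","d"):(235,205,100),("scene","h"):(318,182,142),("side","h"):(125,112,100)}[n,which]
    if n=="side":u-=400
    return np.array([ox+(u+.5)*w/400-.5,oy+(v+.5)*w/400-.5])
E
python3 - <<'E'
from fit import *
H=lambda p:dict(fl=(-.03,.074,.163),fr=(-.03,-.064,.163),bl=(p[3],.074,.163),br=(p[3],-.064,.163),up=(-.02,-.095+p[4],.128),lo=(-.02,-.095+p[4],.048))
o=[("scene",k,px("scene","h",*v)) for k,v in dict(fl=(115,5),fr=(60,162),br=(338,258),bl=(372,92),up=(52,219),lo=(36,269)).items()]
o+=[("side",k,px("side","h",*v)) for k,v in dict(fl=(598,180),fr=(750,95),bl=(412,92),br=(560,17),up=(771,116),lo=(777,215)).items()]
D=lambda p:dict(su=(0,0,.112),sl=(0,0,.032),th=(.012,0,.130),tf=(.16,0,.130),bf=(.16,0,0))
d=[("scene",k,px("scene","d",*v)) for k,v in dict(su=(239,213),sl=(246,300),th=(229,185),tf=(87,30)).items()]
d+=[("side",k,px("side","d",*v)) for k,v in dict(su=(517,38),th=(532,30),tf=(642,200),bf=(628,385)).items()]
for nm,m,ob,tail,z in(("H",H,o,[.15,0],0),("D",D,d,[],.01)):
    best=None
    for a in np.arange(-3,3.2,.7):
      for xy in((.5,.0),(.5,.5),(.5,-.5),(0,.6),(0,-.6)):
        p,r=fit(m,ob,[*xy,a]+tail,z)
        if best is None or (r**2).sum()<best[0]:best=((r**2).sum(),p,r)
    print(nm,best[1].round(4),"yawdeg",np.degrees(best[1][2]),"\n",best[2].round(1).tolist())
# ground-ish checks: bystanders
def ray(n,uv,z):
    c=C[n];q=cv2.undistortPoints(np.array([[uv]],float),c["K"],c["distortion"])[0,0];R=cv2.Rodrigues(c["rvec"])[0]
    o=-R.T@c["tvec"].ravel();d=R.T@np.array([*q,1]);return o+d*(z-o[2])/d[2]
for nm,uv,z in(("stop",(497,268),.067),("weight",(369,445),.062),("driverA",(247,315),.012),("driverB",(338,354),.01),("teal su",(304,386),.11),("tealfree",(180,378),.13),("or1 sock",(396,147),.11),("or1 free",(352,85),.13)):
    print(nm,ray("scene",(np.array(uv)+.5)/1.5625-.5,z).round(3))
E
```

```text
H [ 0.5386  0.136  -4.4686  0.1584  0.0063] yawdeg -256.0327558998702 
 [[-0.5, -0.4], [-1.0, -0.6], [-0.3, 0.3], [0.3, -0.8], [0.3, 0.6], [0.1, 0.6], [-0.3, -1.5], [0.2, -1.1], [-0.6, -1.0], [0.6, -0.1], [-0.7, 0.6], [-0.5, 0.6]]
D [ 0.5385 -0.1916 -1.8636] yawdeg -106.77779508762926 
 [[0.4, 0.4], [-0.1, 0.4], [-0.6, -1.3], [-0.5, -0.7], [0.4, -0.4], [-1.3, -1.8], [-0.4, 0.2], [0.4, 0.0]]
stop [ 0.429 -0.023  0.067]
weight [ 0.76  -0.002  0.062]
driverA [ 0.69  -0.292  0.012]
driverB [ 0.659 -0.141  0.01 ]
teal su [ 0.763 -0.102  0.11 ]
tealfree [ 0.855 -0.224  0.13 ]
or1 sock [ 0.351 -0.267  0.11 ]
or1 free [ 0.291 -0.404  0.13 ]
```

```bash
cat > plan.py <<'E'
import numpy as np,sys
from scipy.spatial.transform import Rotation as R
from station import bot
def state():
    o=bot.get_obs();q=o["tool_rot"];return o,np.array(o["eef_pos"]),R.from_quat([q[1],q[2],q[3],q[0]])
def rows(p,r,target,yaw,n,g=1.0,level=True):
    """rows to target with tool-y heading yaw(deg), tool straight down"""
    a=np.radians(yaw);y=np.array([np.cos(a),np.sin(a),0]);z=np.array([0,0,-1.]);Rt=R.from_matrix(np.c_[np.cross(y,z),y,z])
    dv=(r.inv()*Rt).as_rotvec(degrees=True)/n;s=(np.array(target)-p)/n;out=[]
    for i in range(n):
        t=r.inv().apply(s)*100;out.append(" ".join(f"{v:.2f}" for v in [g,*t,*dv]));r=r*R.from_rotvec(dv,degrees=True)
    print("; ".join(out));return np.array(target,float),r
E
python3 - <<'E'
from plan import *
o,p,r=state();print(r.as_matrix().round(3))
p,r=rows(p,r,(.45,.36,.26),42,12)
p,r=rows(p,r,(.56,-.02,.26),7,12)
p,r=rows(p,r,(.518,-.26,.26),-16.8,8)
E
```

```text
[[-0.974  0.225 -0.   ]
 [ 0.225  0.974 -0.002]
 [-0.    -0.002 -1.   ]]
1.00 -2.98 -1.85 -0.51 -0.01 0.00 2.92; 1.00 -3.07 -1.70 -0.51 -0.01 0.00 2.92; 1.00 -3.15 -1.54 -0.51 -0.01 0.00 2.92; 1.00 -3.23 -1.38 -0.51 -0.01 0.00 2.92; 1.00 -3.29 -1.21 -0.51 -0.01 0.00 2.92; 1.00 -3.35 -1.04 -0.51 -0.01 0.00 2.92; 1.00 -3.40 -0.87 -0.51 -0.01 0.00 2.92; 1.00 -3.44 -0.70 -0.51 -0.01 0.00 2.92; 1.00 -3.47 -0.52 -0.51 -0.01 0.00 2.92; 1.00 -3.49 -0.34 -0.51 -0.01 0.00 2.92; 1.00 -3.50 -0.17 -0.51 -0.01 0.00 2.92; 1.00 -3.51 0.01 -0.51 -0.01 0.00 2.92
1.00 -2.97 -1.44 0.00 -0.00 0.00 2.92; 1.00 -3.04 -1.28 0.00 -0.00 0.00 2.92; 1.00 -3.10 -1.13 0.00 -0.00 0.00 2.92; 1.00 -3.15 -0.97 0.00 -0.00 0.00 2.92; 1.00 -3.20 -0.81 0.00 -0.00 0.00 2.92; 1.00 -3.23 -0.64 0.00 -0.00 0.00 2.92; 1.00 -3.26 -0.48 0.00 -0.00 0.00 2.92; 1.00 -3.28 -0.31 0.00 -0.00 0.00 2.92; 1.00 -3.29 -0.15 0.00 -0.00 0.00 2.92; 1.00 -3.30 0.02 0.00 -0.00 0.00 2.92; 1.00 -3.29 0.19 0.00 -0.00 0.00 2.92; 1.00 -3.28 0.36 0.00 -0.00 0.00 2.92
1.00 -2.91 -0.89 0.00 -0.00 0.00 2.98; 1.00 -2.96 -0.73 0.00 -0.00 0.00 2.98; 1.00 -2.99 -0.58 0.00 -0.00 0.00 2.98; 1.00 -3.02 -0.42 0.00 -0.00 0.00 2.98; 1.00 -3.03 -0.27 0.00 -0.00 0.00 2.98; 1.00 -3.04 -0.11 0.00 -0.00 0.00 2.98; 1.00 -3.05 0.05 0.00 -0.00 0.00 2.98; 1.00 -3.04 0.21 0.00 -0.00 0.00 2.98
```

>>> move_arm(commands="1 -3 -1.8 -0.5 0 0 3; 1 -3.1 -1.7 -0.5 0 0 3; 1 -3.1 -1.5 -0.5 0 0 3; 1 -3.2 -1.4 -0.5 0 0 3; 1 -3.3 -1.2 -0.5 0 0 3; 1 -3.3 -1 -0.5 0 0 3; 1 -3.4 -0.9 -0.5 0 0 3; 1 -3.4 -0.7 -0.5 0 0 3; 1 -3.5 -0.5 -0.5 0 0 3; 1 -3.5 -0.3 -0.5 0 0 3; 1 -3.5 -0.2 -0.5 0 0 3; 1 -3.5 0 -0.5 0 0 3", force=60)

```text
t: 1.1
eef_pos: [0.4481, 0.3582, 0.2597]
tool_rot: [-0.0, 0.416, 0.909, -0.0]
contact_force: [-1.0, 1.8, -0.4]
gripper_width: 0.999
```

>>> move_arm(commands="1 -3 -1.4 0 0 0 3; 1 -3 -1.3 0 0 0 3; 1 -3.1 -1.1 0 0 0 3; 1 -3.2 -1 0 0 0 3; 1 -3.2 -0.8 0 0 0 3; 1 -3.2 -0.6 0 0 0 3; 1 -3.3 -0.5 0 0 0 3; 1 -3.3 -0.3 0 0 0 3; 1 -3.3 -0.1 0 0 0 3; 1 -3.3 0 0 0 0 3; 1 -3.3 0.2 0 0 0 3; 1 -3.3 0.4 0 0 0 3")

```text
t: 2.1
eef_pos: [0.5492, -0.025, 0.2595]
tool_rot: [-0.0, 0.676, 0.737, -0.0]
contact_force: [1.3, 1.0, -0.2]
gripper_width: 1.001
```

Run:
```python
from plan import *
o,p,r=state();print(o["t"],p)
rows(p,r,(.52,-.235,.26),-16.8,8)
```

```text
2.1 [ 0.54917399 -0.02496641  0.25950313]
1.00 -2.58 -0.59 -0.01 -0.00 -0.00 2.71; 1.00 -2.61 -0.46 -0.01 -0.00 -0.00 2.71; 1.00 -2.63 -0.34 -0.01 -0.00 -0.00 2.71; 1.00 -2.64 -0.21 -0.01 -0.00 -0.00 2.71; 1.00 -2.65 -0.09 -0.01 -0.00 -0.00 2.71; 1.00 -2.65 0.04 -0.01 -0.00 -0.00 2.71; 1.00 -2.65 0.16 -0.01 -0.00 -0.00 2.71; 1.00 -2.64 0.29 -0.01 -0.00 -0.00 2.71
```

>>> move_arm(commands="1 -2.6 -0.6 0 0 0 2.7; 1 -2.6 -0.5 0 0 0 2.7; 1 -2.6 -0.3 0 0 0 2.7; 1 -2.6 -0.2 0 0 0 2.7; 1 -2.6 -0.1 0 0 0 2.7; 1 -2.6 0 0 0 0 2.7; 1 -2.6 0.2 0 0 0 2.7; 1 -2.6 0.3 0 0 0 2.7; 1 0 0 0 0 0 0; 1 0 0 0 0 0 0")

```text
t: 2.93
eef_pos: [0.5204, -0.2328, 0.2594]
tool_rot: [-0.0, 0.803, 0.596, -0.0]
contact_force: [0.1, 1.0, -0.4]
gripper_width: 1.001
```

```bash
cat > wr.py <<'E'
from plan import *
import cv2
def shot(name):
    o,p,r=state();c=bot.read_camera("wrist");np.savez("wrist.npz",p=p,m=r.as_matrix(),**c)
    cv2.imwrite(f"pics/{name}.png",cv2.resize(c["img"][:,:,::-1],(800,600),interpolation=cv2.INTER_CUBIC));print(o["t"],p)
def wproj(P):
    c=np.load("wrist.npz");he=c["hand_eye"];T=np.eye(4);T[:3,:3]=c["m"];T[:3,3]=c["p"];W=np.linalg.inv(T@he)
    return (cv2.projectPoints(np.array(P,float).reshape(-1,1,3),cv2.Rodrigues(W[:3,:3])[0],W[:3,3],c["K"],c["distortion"])[0].reshape(-1,2)+.5)*1.5625-.5
def wray(uv,z):
    c=np.load("wrist.npz");T=np.eye(4);T[:3,:3]=c["m"];T[:3,3]=c["p"];T=T@c["hand_eye"]
    q=cv2.undistortPoints(((np.array([[uv]],float)+.5)/1.5625-.5),c["K"],c["distortion"])[0,0]
    d=T[:3,:3]@np.array([*q,1]);return T[:3,3]+d*(z-T[2,3])/d[2]
E
python3 -c "
from wr import *
from fit import pose
shot('w1')
print(wproj(pose([.5385,-.1916,-1.8636],[(0,0,.112),(.012,0,.13),(.16,0,.13)],.01)).round())"
```

```text
2.9333 [ 0.52037837 -0.23280965  0.25944452]
[[407. 212.]
 [408. 233.]
 [407. 421.]]
```

View pics/w1.png

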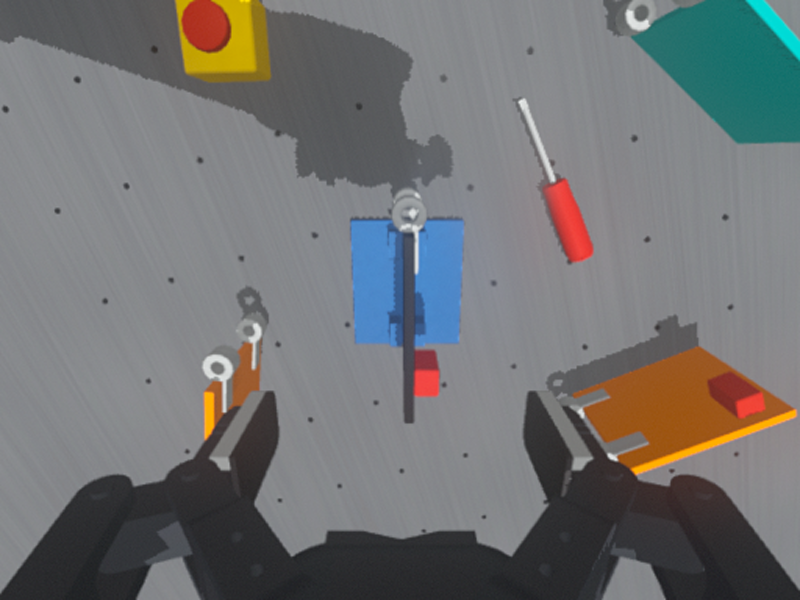

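Run:
```python
from plan import *
o,p,r=state()
rows(p,r,(.5177,-.2605,.105),-16.78,8)
```

```text
1.00 -0.36 0.07 1.93 -0.01 -0.00 0.02; 1.00 -0.36 0.07 1.93 -0.01 -0.00 0.02; 1.00 -0.36 0.07 1.93 -0.01 -0.00 0.02; 1.00 -0.36 0.07 1.93 -0.01 -0.00 0.02; 1.00 -0.36 0.07 1.93 -0.01 -0.00 0.02; 1.00 -0.36 0.07 1.93 -0.01 -0.00 0.02; 1.00 -0.36 0.07 1.93 -0.01 -0.00 0.02; 1.00 -0.36 0.07 1.93 -0.01 -0.00 0.02
```

>>> move_arm(commands="1 -0.4 0.1 2 0 0 0; 1 -0.4 0.1 2 0 0 0; 1 -0.4 0.1 2 0 0 0; 1 -0.4 0.1 2 0 0 0; 1 -0.3 0.1 1.9 0 0 0; 1 -0.3 0 1.9 0 0 0; 1 -0.3 0 1.9 0 0 0; 1 -0.3 0 1.7 0 0 0; 0.4 0 0 0 0 0 0; 0.3 0 0 0 0 0 0; 0.2 0 0 0 0 0 0; 0.15 0 0 0 0 0 0")

```text
t: 3.98
eef_pos: [0.5192, -0.2591, 0.1069]
tool_rot: [0.001, 0.801, 0.598, 0.001]
contact_force: [-0.6, 0.2, 0.6]
gripper_width: 0.452
```

>>> move_arm(commands="0 0 0 0 0 0 0; 0 0 0 0 0 0 0; 0 0 0 0 0 0 0; 0 0 0 0 0 0 0; 0 0 0 0 0 0 0; 0 0 0 0 0 0 0", force=60)

```text
t: 4.48
eef_pos: [0.519, -0.2595, 0.1065]
tool_rot: [0.001, 0.802, 0.598, 0.001]
contact_force: [-0.2, 1.2, 6.6]
gripper_width: 0.048
```

>>> move_arm(commands="0 0 0 0 0 0 0; 0 0 0 0 0 0 0; 0 0 0 0 0 0 0; 0 0 0 -0.5 0 0 0; 0 0 0 -0.5 0 0 0; 0 0 0 -0.5 0 0 0; 0 0 0 -0.5 0 0 0; 0 0 0 -0.5 0 0 0; 0 0 0 -0.5 0 0 0; 0 0 0 0 0 0 0; 0 0 0 0 0 0 0")

```text
t: 5.4
eef_pos: [0.5183, -0.2595, 0.136]
tool_rot: [0.0, 0.802, 0.598, 0.0]
contact_force: [-0.5, -0.1, -3.6]
gripper_width: 0.049
```

```bash
python3 -c "
from wr import *
shot('w2');print(state()[0])"
```

```text
5.4 [ 0.51827486 -0.25950712  0.1360104 ]
{'t': 5.45, 'q': array([-0.16246622,  0.46311301,  0.68669226,  1.88629305, -0.36421552,
        0.91971296,  0.4078044 ]), 'joint_vel': array([ 0.0006066 ,  0.00590826, -0.0027976 ,  0.00470928, -0.00156829,
       -0.00052077,  0.00052574]), 'joint_torque': array([ 3.68402945e-02, -4.72152650e+01,  1.00158808e+01, -2.46728110e+01,
        4.68738936e-02, -2.75946170e-02, -5.42830996e-03]), 'eef_pos': array([ 0.51806979, -0.25939529,  0.1357184 ]), 'tool_rot': array([-6.80804898e-06,  8.01734901e-01,  5.97679800e-01,  6.75560017e-05]), 'contact_force': array([ 0.07094124, -0.7007179 , -2.99931432]), 'torque': array([0.0286366 , 0.02531379, 0.04034486]), 'gripper_width': 0.049733111708033885}
```

View pics/w2.png

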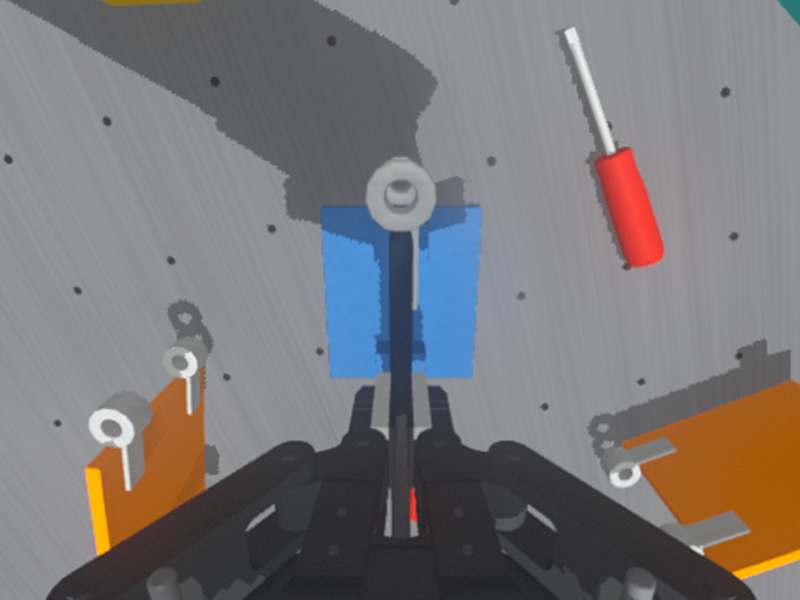

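```bash
python3 -c "
from wr import *
c=np.load('wrist.npz')
for z in(.1515,):
  P=wray((401,193),z);print(P,c['m'].T@(P-c['p']))
print(wray((400,235),.1695), c['m'].T@(wray((400,235),.1695)-c['p']))
"
```

```text
[ 0.53920018 -0.19267684  0.1515    ] [ 0.07002432  0.00098042 -0.01548279]
[ 0.53549599 -0.20392159  0.1695    ] [ 0.05819162  0.000653   -0.03348405]
```

Run:
```python
from plan import *
o,p,r=state()
p,r=rows(p,r,(p[0],p[1],.18),-16.78,4,0)
p,r=rows(p,r,(.6615,.012,.1515),13.97,12,0)
```

```text
0.00 0.00 0.00 -1.11 0.00 -0.00 0.05; 0.00 0.00 0.00 -1.11 0.00 -0.00 0.05; 0.00 0.00 0.00 -1.11 0.00 -0.00 0.05; 0.00 0.00 0.00 -1.11 0.00 -0.00 0.05
0.00 2.51 0.49 0.24 0.00 -0.00 -2.56; 0.00 2.49 0.60 0.24 0.00 -0.00 -2.56; 0.00 2.46 0.71 0.24 0.00 -0.00 -2.56; 0.00 2.42 0.82 0.24 0.00 -0.00 -2.56; 0.00 2.38 0.93 0.24 0.00 -0.00 -2.56; 0.00 2.34 1.04 0.24 0.00 -0.00 -2.56; 0.00 2.29 1.14 0.24 0.00 -0.00 -2.56; 0.00 2.24 1.24 0.24 0.00 -0.00 -2.56; 0.00 2.18 1.34 0.24 0.00 -0.00 -2.56; 0.00 2.12 1.44 0.24 0.00 -0.00 -2.56; 0.00 2.05 1.53 0.24 0.00 -0.00 -2.56; 0.00 1.98 1.62 0.24 0.00 -0.00 -2.56
```

>>> move_arm(commands="0 0 0 -1.1 0 0 0; 0 0 0 -1.1 0 0 0; 0 0 0 -1.1 0 0 0; 0 0 0 -1.1 0 0 0; 0 1 0.2 0 0 0 -1; 0 2.5 0.5 0 0 0 -2.5; 0 2.5 0.6 0 0 0 -2.5; 0 2.5 0.7 0 0 0 -2.5; 0 2.4 0.8 0 0 0 -2.5; 0 2.4 0.9 0 0 0 -2.5; 0 2.3 1 0 0 0 -2.5; 0 2.3 1.1 0 0 0 -2.5")

```text
t: 6.45
eef_pos: [0.6032, -0.0883, 0.1798]
tool_rot: [-0.0, 0.694, 0.72, 0.0]
contact_force: [-0.3, 0.8, -3.1]
gripper_width: 0.047
```

Run:
```python
from plan import *
o,p,r=state();print(p)
p,r=rows(p,r,(.6615,.012,.1515),13.97,8,0)
```

```text
[ 0.60318061 -0.08828188  0.17976187]
0.00 1.23 0.78 0.35 0.00 -0.00 -1.48; 0.00 1.21 0.81 0.35 0.00 -0.00 -1.48; 0.00 1.18 0.84 0.35 0.00 -0.00 -1.48; 0.00 1.16 0.87 0.35 0.00 -0.00 -1.48; 0.00 1.14 0.90 0.35 0.00 -0.00 -1.48; 0.00 1.12 0.93 0.35 0.00 -0.00 -1.48; 0.00 1.09 0.95 0.35 0.00 -0.00 -1.48; 0.00 1.07 0.98 0.35 0.00 -0.00 -1.48
```

>>> move_arm(commands="0 1.2 0.8 0.3 0 0 -1.4; 0 1.2 0.8 0.3 0 0 -1.4; 0 1.2 0.8 0.4 0 0 -1.4; 0 1.1 0.8 0.4 0 0 -1.4; 0 1.1 0.9 0.4 0 0 -1.4; 0 1 0.9 0.4 0 0 -1.4; 0 0.5 0.4 0.3 0 0 -1; 0 0 0 0.3 0 0 0; 0 0 0 0 0 0 0; 0 0 0 0 0 0 0; 0 0 0 0 0 0 0")

```text
t: 7.37
eef_pos: [0.6487, -0.0138, 0.152]
tool_rot: [0.0, 0.635, 0.773, -0.0]
contact_force: [0.4, -0.3, -3.1]
gripper_width: 0.051
```

Run:
```python
from wr import *
from fit import pose
import math
shot('w3')
print(rows(*state()[1:],(.6615,.012,.1515),13.97,1,0)[1].as_matrix()[:,0])
hp=[.5386,.136,math.radians(103.967)]
print(wproj(pose(hp,[(-.02,-.089,.128),(-.02,-.089,.048),(-.004,-.089,.154),(-.03,-.064,.163)])).round())
```

```text
7.3667 [ 0.64867685 -0.01381811  0.15195465]
0.00 2.27 1.74 0.06 0.02 0.02 -2.77
[-2.41413817e-01  9.70422263e-01  9.32559308e-21]
[[ 428.  -34.]
 [ 420.   25.]
 [ 432. -123.]
 [ 357.  -38.]]
```

View pics/w3.png

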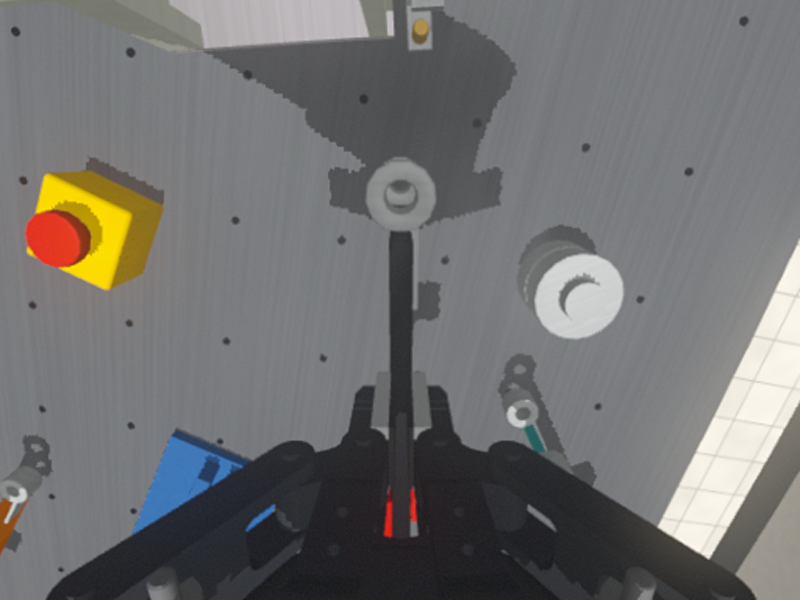

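Run:
```python
from plan import *
o,p,r=state();print(o['t'])
p,r=rows(p,r,(.6553,.0361,.1515),13.97,6,0)
```

```text
7.4167
0.00 0.79 0.27 0.01 0.00 0.00 -0.46; 0.00 0.79 0.27 0.01 0.00 0.00 -0.46; 0.00 0.79 0.28 0.01 0.00 0.00 -0.46; 0.00 0.79 0.29 0.01 0.00 0.00 -0.46; 0.00 0.78 0.29 0.01 0.00 0.00 -0.46; 0.00 0.78 0.30 0.01 0.00 0.00 -0.46
```

>>> move_arm(commands="0 0.8 0.3 0 0 0 -0.5; 0 0.8 0.3 0 0 0 -0.5; 0 0.8 0.3 0 0 0 -0.5; 0 0.8 0.3 0 0 0 -0.5; 0 0.8 0.3 0 0 0 -0.5; 0 0.7 0.3 0 0 0 -0.3; 0 0 0 0 0 0 0; 0 0 0 0 0 0 0; 0 0 0 0 0 0 0; 0 0 0 0 0 0 0")

```text
t: 8.25
eef_pos: [0.6562, 0.0364, 0.1517]
tool_rot: [0.0, 0.615, 0.788, -0.0]
contact_force: [-0.6, 0.5, -3.0]
gripper_width: 0.052
```

Run:
```python
from wr import *
from fit import pose
import math
shot('w4')
rows(*state()[1:],(.6553,.0361,.1515),13.97,1,0)
hp=[.5386,.136,math.radians(103.967)]
print(wproj(pose(hp,[(-.02,-.089,.128),(-.02,-.089,.048),(-.004,-.089,.154),(-.03,-.064,.163)])).round())
im=cv2.imread('pics/w4.png')[0:250,270:530]
cv2.imwrite('pics/w4c.png',cv2.resize(im,(624,600),interpolation=cv2.INTER_CUBIC))
```

```text
8.25 [0.65623086 0.0364028  0.15174191]
0.00 -0.01 -0.10 0.02 -0.01 0.02 0.06
[[398.  99.]
 [399. 115.]
 [397.  40.]
 [325. 118.]]
```

View pics/w4c.png

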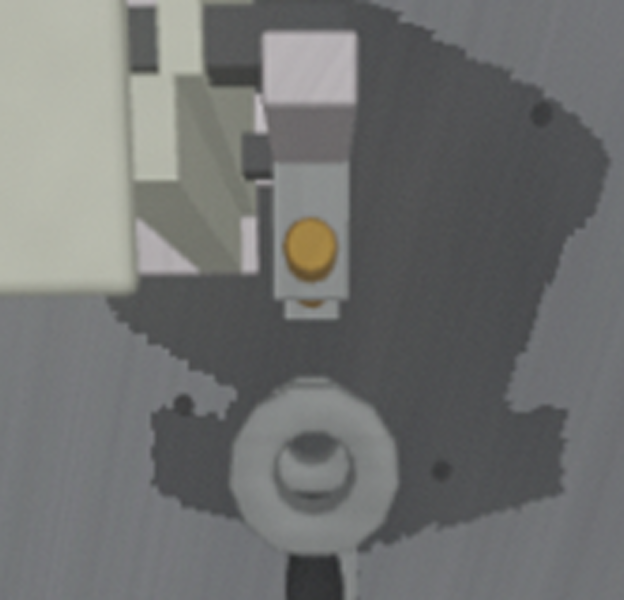

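Run:
```python
from wr import *
c=np.load('wrist.npz');f=lambda u,v,z:c['m'].T@(wray((270+(u+.5)/2.4-.5,(v+.5)/2.4-.5),z)-c['p'])*1000
zt=c['p'][2]-.0965+.112
print("tip",f(311,243,.128),"body",f(311,248,.1255),"sock",f(315,470,zt), f(315,465,zt-.02))
print("rail L/R",f(261,32,.154),f(357,32,.154),"arm",f(275,298,.11),f(349,298,.11), f(284,318,.030),f(339,318,.03))
```

```text
tip [104.14302034  -0.45359458  23.68991792] body [103.60327783  -0.46339487  26.19019021] sock [ 68.86142608   0.22357391 -15.53448929] [67.97179181  0.22402089  4.46595849]
rail L/R [129.40231916  -7.48789384  -2.32131171] [129.38830217   6.26962098  -2.32405851] arm [96.36108901 -7.44530841 41.69521232] [96.3510566   6.7685022  41.69237219] [ 96.57639062  -7.96146712 121.69521956] [ 96.56612167   6.59184195 121.6923116 ]
```

>>> move_arm(commands="0 0.6 0 0 0 0 0; 0 0.6 0 0 0 0 0; 0 0.6 0 0 0 0 0; 0 0.6 0 0 0 0 0; 0 0.5 0 0 0 0 0; 0 0.4 -0.07 0 0 0 0; 0 0.2 0 0 0 0 0; 0 0 0 0 0 0 0; 0 0 0 0 0 0 0; 0 0 0 0 0 0 0")

```text
t: 9.13
eef_pos: [0.6472, 0.0707, 0.1517]
tool_rot: [0.0, 0.615, 0.788, -0.0]
contact_force: [0.0, -0.2, -2.9]
gripper_width: 0.05
```

Run:
```python
from wr import *
from fit import pose
shot('w5')
im=cv2.imread('pics/w5.png')[80:280,300:500]
cv2.imwrite('pics/w5c.png',cv2.resize(im,(600,600),interpolation=cv2.INTER_CUBIC))
c=np.load('wrist.npz');P=c['p']+c['m']@[.0695,0,0]
print(P)
```

```text
9.1333 [0.64720883 0.07065209 0.15174621]
[0.63030851 0.13806595 0.15172298]
```

View pics/w5c.png

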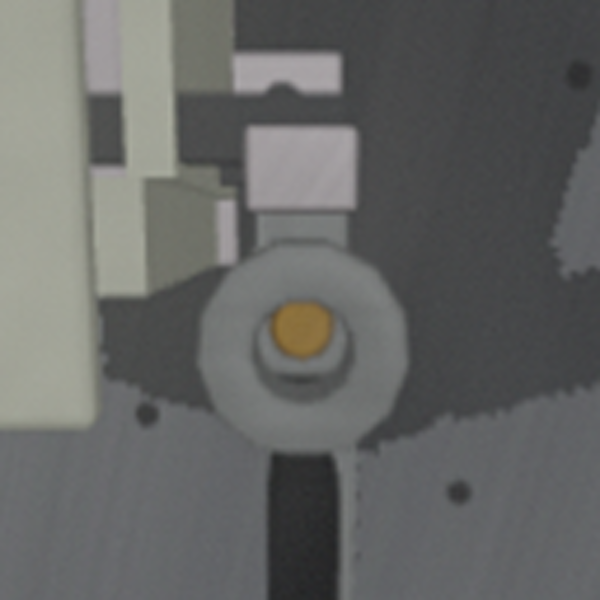

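Run:
```python
from wr import *
c=np.load('wrist.npz');f=lambda u,v,z:c['m'].T@(wray((300+(u+.5)/3-.5,80+(v+.5)/3-.5),z)-c['p'])*1000
zt=c['p'][2]-.0965+.112
print("tip",f(302,329,.128),f(302,329,.127),"sock",f(303,345,zt),f(303,351,zt))
print("rail",f(246,127,.154),f(357,210,.154),f(246,210,.154))
```

```text
tip [ 6.81968931e+01 -5.16955507e-02  2.37234085e+01] [ 6.81252531e+01 -5.30768478e-02  2.47234324e+01] sock [ 69.164203     0.11923105 -15.52311095] [ 68.46925182   0.11878649 -15.52287868]
rail [94.16095193 -6.84007834 -2.28583649] [84.4953917   6.83926677 -2.28146835] [84.50411419 -6.97040685 -2.28261927]
```

>>> move_arm(commands="0 -0.04 0 0 0 0 0; 0 0 0 0.3 0 0 0; 0 0 0 0.3 0 0 0; 0 0 0 0.3 0 0 0; 0 0 0 0.3 0 0 0; 0 0 0 0.2 0 0 0; 0 0 0 0.2 0 0 0; 0 0 0 0.1 0 0 0; 0 0 0 0.1 0 0 0; 0 0 0 0.1 0 0 0; 0 0 0 0 0 0 0; 0 0 0 0 0 0 0")

```text
t: 10.18
eef_pos: [0.6473, 0.0708, 0.1327]
tool_rot: [0.0, 0.615, 0.789, 0.0]
contact_force: [0.2, -0.6, -2.4]
gripper_width: 0.047
```

>>> move_arm(commands="0 0 0 0.05 0 0 0; 0 0 0 0.05 0 0 0; 0 0 0 0.05 0 0 0; 0 0 0 0.05 0 0 0; 0 0 0 0 0 0 0")

```text
t: 10.6
eef_pos: [0.6471, 0.0708, 0.1305]
tool_rot: [-0.0, 0.615, 0.789, -0.0]
contact_force: [0.3, 0.2, -2.4]
gripper_width: 0.049
```

>>> move_arm(commands="0 0 0 0.1 0 0 0; 0 0 0 0.1 0 0 0; 0 0 0 0.1 0 0 0; 0 0 0 0.1 0 0 0; 0 0 0 0 0 0 0; 0 0 0 0 0 0 0")

```text
t: 11.1
eef_pos: [0.6471, 0.0708, 0.1266]
tool_rot: [-0.0, 0.615, 0.789, -0.0]
contact_force: [0.1, -0.0, -3.1]
gripper_width: 0.047
```

>>> move_arm(commands="0 0 0 0.1 0 0 0; 0 0 0 0.1 0 0 0; 0 0 0 0.1 0 0 0; 0 0 0 0.1 0 0 0; 0 0 0 0.1 0 0 0; 0 0 0 0 0 0 0")

```text
t: 11.6
eef_pos: [0.6471, 0.0708, 0.1214]
tool_rot: [-0.0, 0.615, 0.789, -0.0]
contact_force: [-0.1, -0.3, -2.3]
gripper_width: 0.051
```

>>> move_arm(commands="0 0 0 0.1 0 0 0; 0 0 0 0.1 0 0 0; 0 0 0 0.1 0 0 0; 0 0 0 0.1 0 0 0; 0 0 0 0.1 0 0 0; 0 0 0 0 0 0 0")

```text
t: 12.1
eef_pos: [0.6471, 0.0708, 0.1164]
tool_rot: [-0.0, 0.615, 0.789, -0.0]
contact_force: [0.1, 0.1, -2.5]
gripper_width: 0.044
```

>>> move_arm(commands="0 0 0 0.05 0 0 0; 0 0 0 0.05 0 0 0; 0 0 0 0.05 0 0 0; 0 0 0 0 0 0 0")

```text
t: 12.43
eef_pos: [0.6472, 0.0708, 0.1151]
tool_rot: [-0.0, 0.615, 0.789, -0.0]
contact_force: [0.3, -0.1, -1.8]
gripper_width: 0.048
```

>>> move_arm(commands="0 0 0 0.05 0 0 0; 0 0 0 0.03 0 0 0; 0 0 0 0 0 0 0; 0 0 0 0 0 0 0")

```text
t: 12.77
eef_pos: [0.6472, 0.0708, 0.1144]
tool_rot: [-0.0, 0.615, 0.789, -0.0]
contact_force: [-0.9, 0.5, -2.6]
gripper_width: 0.051
```

>>> move_arm(commands="0 0 0 0.03 0 0 0; 0 0 0 0.03 0 0 0; 0 0 0 0 0 0 0; 0 0 0 0 0 0 0")

```text
t: 13.1
eef_pos: [0.6474, 0.0706, 0.1139]
tool_rot: [0.0, 0.615, 0.789, 0.0]
contact_force: [0.5, -0.5, -2.7]
gripper_width: 0.042
```

>>> move_arm(commands="0 0 0 0.03 0 0 0; 0 0 0 0.03 0 0 0; 0 0 0 0 0 0 0; 0 0 0 0 0 0 0")

```text
t: 13.43
eef_pos: [0.6477, 0.0703, 0.1136]
tool_rot: [0.0, 0.615, 0.788, 0.0]
contact_force: [0.7, -2.4, 0.5]
gripper_width: 0.043
```

>>> move_arm(commands="0 0 0 0.03 0 0 0; 0 0 0 0 0 0 0; 0 0 0 0 0 0 0")

```text
t: 13.68
eef_pos: [0.6478, 0.0702, 0.1134]
tool_rot: [0.001, 0.615, 0.788, 0.0]
contact_force: [-0.0, -2.7, 3.0]
gripper_width: 0.051
```

>>> move_arm(commands="0.1 0 0 0 0 0 0; 0.2 0 0 0 0 0 0; 0.3 0 0 0 0 0 0; 0.4 0 0 0 0 0 0; 0.5 0 0 0 0 0 0; 0.5 0 0 0 0 0 0; 0.5 0 0 0 0 0 0; 0.5 0 0 0 0 0 0; 0.5 0 0 0 0 0 0")

```text
t: 14.43
eef_pos: [0.6472, 0.0708, 0.1129]
tool_rot: [-0.0, 0.615, 0.789, -0.0]
contact_force: [0.6, -0.1, 0.8]
gripper_width: 0.502
```

>>> move_arm(commands="0.5 0 0 -0.5 0 0 0; 0.5 0 0 -1.5 0 0 0; 0.5 0 0 -2 0 0 0; 0.5 0 0 -2 0 0 0; 0.5 0 0 -2 0 0 0; 0.5 0 0 -2 0 0 0; 0.5 0 0 -2 0 0 0; 0 0 0 0 0 0 0; 0 0 0 0 0 0 0")

```text
t: 15.18
eef_pos: [0.648, 0.0707, 0.2344]
tool_rot: [0.001, 0.615, 0.789, 0.001]
contact_force: [-0.6, 0.0, -1.2]
gripper_width: 0.229
```

Run:
```python
from wr import *
o,p,r=state();print(o['t'],o['q'],p,o['gripper_width'])
c=bot.read_camera('wrist');print(c['hand_eye'].round(3).tolist())
S=bot.read_camera('scene')['img'];D=bot.read_camera('side')['img']
cv2.imwrite('pics/s2.png',np.hstack([cv2.resize(S[180:310,260:390],(400,400),interpolation=cv2.INTER_CUBIC),cv2.resize(D[112:212,170:270],(400,400),interpolation=cv2.INTER_CUBIC)])[:,:,::-1])
p,r=rows(p,r,(.712,.024,.235),105,14,0)
```

```text
15.1833 [-0.58903915  0.44647207  0.54107717  1.60580175 -0.24614428  1.15495163
  0.25410605] [0.6480276  0.07067295 0.23444424] 0.22949953461262926
[[-0.001, -0.946, -0.325, 0.082], [1.0, -0.0, -0.001, 0.0], [0.0, -0.325, 0.946, -0.174], [0.0, 0.0, 0.0, 1.0]]
0.00 -0.43 0.36 -0.00 0.01 0.01 -6.49; 0.00 -0.47 0.31 -0.00 0.01 0.01 -6.49; 0.00 -0.50 0.26 -0.00 0.01 0.01 -6.49; 0.00 -0.53 0.20 -0.00 0.01 0.01 -6.49; 0.00 -0.55 0.14 -0.00 0.01 0.01 -6.49; 0.00 -0.56 0.07 -0.00 0.01 0.01 -6.49; 0.00 -0.57 0.01 -0.00 0.01 0.01 -6.49; 0.00 -0.56 -0.06 -0.00 0.01 0.01 -6.49; 0.00 -0.55 -0.12 -0.00 0.01 0.01 -6.49; 0.00 -0.54 -0.18 -0.00 0.01 0.01 -6.49; 0.00 -0.51 -0.24 -0.00 0.01 0.01 -6.49; 0.00 -0.48 -0.30 -0.00 0.01 0.01 -6.49; 0.00 -0.44 -0.35 -0.00 0.01 0.01 -6.49; 0.00 -0.40 -0.40 -0.00 0.01 0.01 -6.49
```

View pics/s2.png

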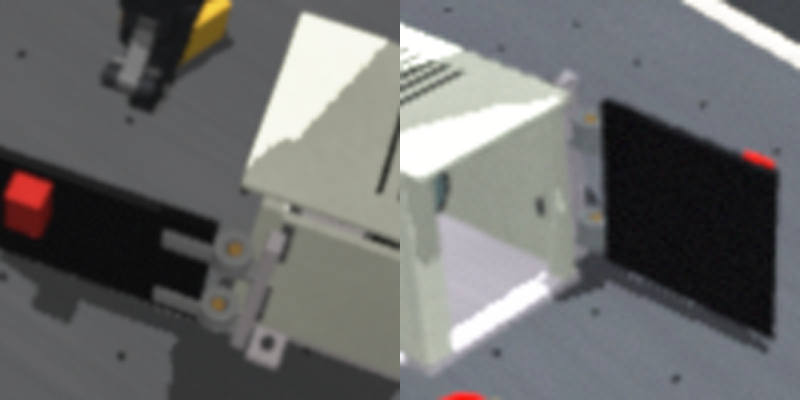

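>>> move_arm(commands="0 -0.4 0.4 0 0 0 -6.5; 0 -0.5 0.3 0 0 0 -6.5; 0 -0.5 0.3 0 0 0 -6.5; 0 -0.5 0.2 0 0 0 -6.5; 0 -0.6 0.1 0 0 0 -6.5; 0 -0.6 0.1 0 0 0 -6.5; 0 -0.6 0 0 0 0 -6.5; 0 -0.6 -0.1 0 0 0 -6.5; 0 -0.6 -0.1 0 0 0 -6.5; 0 -0.5 -0.2 0 0 0 -6.5; 0 -0.5 -0.2 0 0 0 -6.5; 0 -0.5 -0.3 0 0 0 -6.5")

```text
t: 16.33
eef_pos: [0.7032, 0.0301, 0.2313]
tool_rot: [-0.001, -0.021, 1.0, -0.0]
contact_force: [0.1, -0.1, 0.4]
gripper_width: -0.003
```

>>> move_arm(commands="0 -0.4 -0.4 0 0 0 -6.5; 0 -0.4 -0.4 0 0 0 -6.5; 0 0 0 0 0 0 0; 0 0 0 0 0 0 0")

```text
t: 16.67
eef_pos: [0.7119, 0.0227, 0.2316]
tool_rot: [-0.001, -0.129, 0.992, 0.0]
contact_force: [-0.3, -0.1, 0.2]
gripper_width: 0.003
```

Run:
```python
from plan import *
o,p,r=state();print(o['t'],o['q'],p,r.as_matrix()[:,0],o['gripper_width'])
rows(p,r,(.712,.024,.108),104,6,0)
```

```text
16.6667 [-0.2445583   0.52194424  0.19125927  1.42541366 -0.10186086  1.20594763
  1.78883692] [0.71186975 0.02268753 0.23159355] [-0.96647694 -0.25674581  0.00197875] 0.002895636403002907
0.00 -0.01 0.02 2.06 0.01 -0.02 0.15; 0.00 -0.01 0.02 2.06 0.01 -0.02 0.15; 0.00 -0.01 0.02 2.06 0.01 -0.02 0.15; 0.00 -0.01 0.02 2.06 0.01 -0.02 0.15; 0.00 -0.01 0.02 2.06 0.01 -0.02 0.15; 0.00 -0.01 0.02 2.06 0.01 -0.02 0.15
```

>>> move_arm(commands="0 0 0 2 0 0 0; 0 0 0 2 0 0 0; 0 0 0 2 0 0 0; 0 0 0 2 0 0 0; 0 0 0 2 0 0 0; 0 0 0 2.3 0 0 0; 0 0.2 0 0 0 0 0; 0 0.5 0 0 0 0 0; 0 0.5 0 0 0 0 0; 0 0.2 0 0 0 0 0; 0 0.2 0 0 0 0 0; 0 0 0 0 0 0 0")

```text
t: 17.67
eef_pos: [0.6973, 0.0186, 0.1114]
tool_rot: [0.001, -0.131, 0.991, 0.0]
contact_force: [0.1, -0.5, -0.8]
gripper_width: -0.001
```

>>> move_arm(commands="0 0.4 -0.1 0 0 0 1.5; 0 0.7 -0.15 0 0 0 3; 0 0.7 -0.15 0 0 0 3; 0 0.7 -0.15 0 0 0 3; 0 0.7 -0.15 0 0 0 3; 0 0.7 -0.15 0 0 0 3; 0 0.7 -0.15 0 0 0 3; 0 0.7 -0.15 0 0 0 3; 0 0.7 -0.15 0 0 0 3; 0 0.7 -0.15 0 0 0 3; 0 0.7 -0.15 0 0 0 3; 0 0.7 -0.15 0 0 0 3")

```text
t: 18.67
eef_pos: [0.617, 0.0021, 0.1104]
tool_rot: [0.0, 0.171, 0.985, 0.0]
contact_force: [0.1, -0.1, 0.4]
gripper_width: 0.001
```

Run:
```python
from plan import *
o,p,r=state();m=r.as_matrix();d=m.T@(np.array([.6303,.138,p[2]])-p)
print(o['t'],o['q'].round(2),p,o['contact_force'],"pivot in tool",d,"heading toolx",np.degrees(np.arctan2(m[1,0],m[0,0])))
```

```text
18.6667 [-0.34  0.49  0.32  1.8  -0.2   0.88  1.29] [0.61695327 0.00207413 0.11041136] [ 0.05735642 -0.13191731  0.382677  ] pivot in tool [3.31466134e-02 1.32496335e-01 2.49168049e-05] heading toolx 160.3466135429982
```

>>> move_arm(commands="0 0.7 -0.15 0 0 0 3; 0 0.7 -0.15 0 0 0 3; 0 0.7 -0.15 0 0 0 3; 0 0.7 -0.15 0 0 0 3; 0 0.7 -0.15 0 0 0 3; 0 0.7 -0.15 0 0 0 3; 0 0.7 -0.15 0 0 0 3; 0 0.7 -0.15 0 0 0 3; 0 0.7 -0.15 0 0 0 3; 0 0.7 -0.15 0 0 0 3; 0 0.7 -0.15 0 0 0 3; 0 0.5 -0.1 0 0 0 2")

```text
t: 19.67
eef_pos: [0.5409, 0.0356, 0.1102]
tool_rot: [0.0, 0.459, 0.889, 0.0]
contact_force: [0.3, -0.1, 0.6]
gripper_width: -0.001
```

Run:
```python
from plan import *
o,p,r=state();m=r.as_matrix();d=m.T@(np.array([.6303,.138,p[2]])-p)
print(o['t'],o['q'].round(2),p,o['contact_force'],"pivot in tool",d,"heading toolx",np.degrees(np.arctan2(m[1,0],m[0,0])))
```

```text
19.6667 [-0.56  0.4   0.48  1.98 -0.25  0.82  0.67] [0.5409357  0.03556367 0.11023334] [ 0.31703613 -0.05948112  0.5662088 ] pivot in tool [3.17945063e-02 1.32167623e-01 9.31507602e-05] heading toolx 125.37275054451803
```

>>> move_arm(commands="0 0.46 -0.1 0 0 0 2; 0 0.46 -0.1 0 0 0 2; 0 0.46 -0.1 0 0 0 2; 0 0.46 -0.1 0 0 0 2; 0 0.46 -0.1 0 0 0 2; 0 0.46 -0.1 0 0 0 2; 0 0.46 -0.1 0 0 0 2; 0 0.46 -0.1 0 0 0 2; 0 0.3 -0.05 0 0 0 1; 0 0 0 0 0 0 0; 0 0 0 0 0 0 0")

```text
t: 20.58
eef_pos: [0.5155, 0.0664, 0.1101]
tool_rot: [0.0, 0.583, 0.812, 0.0]
contact_force: [-0.4, 0.5, -0.5]
gripper_width: 0.001
```

Run:
```python
from plan import *
o,p,r=state();m=r.as_matrix();d=m.T@(np.array([.6303,.138,p[2]])-p)
print(o['t'],o['q'].round(2),p,o['contact_force'],"pivot in tool",d,"heading toolx",np.degrees(np.arctan2(m[1,0],m[0,0])))
```

```text
20.5833 [-0.69  0.37  0.55  2.04 -0.27  0.8   0.34] [0.51546722 0.06640204 0.11011441] [-0.39742598  0.51873495 -0.51170164] pivot in tool [3.11373644e-02 1.31693942e-01 7.48468961e-05] heading toolx 108.64087256725486
```

>>> move_arm(commands="0 0.27 -0.05 0 0 0 1.2; 0 0.27 -0.05 0 0 0 1.2; 0 0.27 -0.05 0 0 0 1.2; 0 0.2 0 0 0 0 1; 0 0 0 0 0 0 0; 0 0 0 0 0 0 0")

```text
t: 21.08
eef_pos: [0.5109, 0.0757, 0.1098]
tool_rot: [0.0, 0.615, 0.788, -0.0]
contact_force: [0.3, -0.9, -0.8]
gripper_width: -0.002
```

>>> move_arm(commands="0 0.05 0 0 0 0 0; 0 0.05 0 0 0 0 0; 0 0.05 0 0 0 0 0; 0 0 0 0 0 0 0; 0 0 0 0 0 0 0")

```text
t: 21.5
eef_pos: [0.5106, 0.0769, 0.1099]
tool_rot: [-0.0, 0.616, 0.788, -0.0]
contact_force: [0.5, 0.1, 0.4]
gripper_width: -0.001
```

>>> move_arm(commands="0 0.05 0 0 0 0 0; 0 0.05 0 0 0 0 0; 0 0.05 0 0 0 0 0; 0 0.05 0 0 0 0 0; 0 0 0 0 0 0 0; 0 0 0 0 0 0 0")

```text
t: 22.0
eef_pos: [0.5101, 0.079, 0.1099]
tool_rot: [-0.0, 0.616, 0.788, 0.0]
contact_force: [0.4, -0.9, 0.4]
gripper_width: 0.002
```

Run:
```python
from wr import *
o,p,r=state();print(o['t'],p,o['contact_force'])
S=bot.read_camera('wrist')['img'];D=bot.read_camera('side')['img']
cv2.imwrite('pics/s3.png',np.hstack([cv2.resize(S[0:384,64:448],(400,400),interpolation=cv2.INTER_CUBIC),cv2.resize(D[92:212,150:270],(400,400),interpolation=cv2.INTER_CUBIC)])[:,:,::-1])
```

```text
22.0 [0.51009535 0.07898361 0.10990266] [ 0.35105263 -0.86727884  0.41581359]
```

View pics/s3.png

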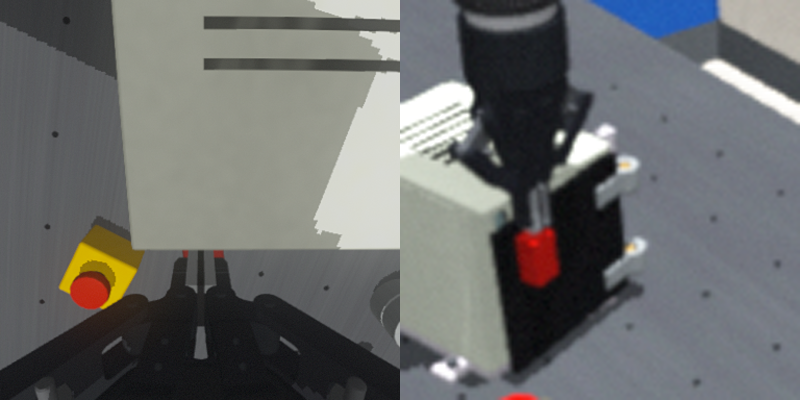

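Run:
```python
from fit import *
import math
from plan import state
o,p,r=state()
cr=lambda P:((proj("side",P)-[150,92])*400/120+[400,0]).round()
print("tcp",cr([p,p-[0,0,.03]]))
c=C["side"];print("cam",-cv2.Rodrigues(c["rvec"])[0].T@c["tvec"].ravel())
for yaw in(-166,-160,-150): 
  print(yaw,cr(pose([.6303,.138,math.radians(yaw)],[(.118,.024,.12),(.142,.024,.12),(.118,.024,.08),(.142,.024,.08),(.118,.004,.12),(.142,.004,.12),(.16,0,.13),(.16,0,0)],.018)).tolist())
```

```text
tcp [[535. 261.]
 [539. 293.]]
cam [ 0.06031674 -0.80497061  0.72735832]
-166 [[540.0, 221.0], [517.0, 234.0], [544.0, 265.0], [522.0, 278.0], [522.0, 212.0], [499.0, 225.0], [476.0, 222.0], [495.0, 361.0]]
-160 [[554.0, 224.0], [534.0, 238.0], [558.0, 268.0], [539.0, 283.0], [534.0, 217.0], [514.0, 231.0], [492.0, 228.0], [510.0, 369.0]]
-150 [[580.0, 228.0], [564.0, 243.0], [584.0, 272.0], [569.0, 288.0], [557.0, 223.0], [541.0, 238.0], [523.0, 237.0], [539.0, 378.0]]
```

Run:
```python
from plan import *
import cv2
o,p,r=state();print(p,o['contact_force'],o['torque'])
D=bot.read_camera('side')['img'];np.save('d3.npy',D)
for y in range(148,182):
    s=''
    for x in range(178,204):
        R_,G,B=map(int,D[y,x]);s+='R' if R_>G+60 else ('#' if R_<45 else ('+' if R_<110 else '.'))
    print(y,s)
```

```text
[0.51012158 0.07894803 0.10992771] [-0.26525752  0.20401358 -0.17892356] [-0.00677787  0.06325629  0.00079771]
148 ..++########++++++++######
149 ....+######++++++++#######
150 .....+#####++++++#########
151 .....+####+++++++#########
152 .....+#####++++++#########
153 .....+#####++++++#########
154 .....+#####++++++#########
155 ..++.+#####++++++#########
156 .++++++####+.++++#########
157 .+++++#####++++++#########
158 .+++++#####++.++++########
159 .++########++.+++#########
160 .+#######+++..+RRR########
161 +#######+RR...RRRR+#######
162 #######RRRRRRRRRRRR#######
163 ######+RRRRRRRRRRRR#######
164 ######+RRRRRRRRRRRR#######
165 ######+RRRRRRRRRRRR#######
166 ######+RRRRRRRRRRRR#######
167 #######RRRRRRRRRRRR+######
168 #######RRRRRRRRRRRR+######
169 +######RRRRRRRRRRRR+######
170 +######RRRRRRRRRRRRR######
171 +######+RRRRRRRRRRRR######
172 +######+RRRRRRRRRRRR######
173 +######+RRRRRRRRRRRR######
174 +#######RRRRRRRRRRR+######
175 .+######RRRRRRRRRR+#######
176 .+######+RRRRRRRR#########
177 .+########+RRRRR##########
178 .+########################
179 .+########################
180 .+########################
181 ..+#######################
```

>>> move_arm(commands="0 -0.5 0 0 0 0 0; 0 -1 0 0 0 0 0; 0 -1.5 0 0 0 0 0; 0 -1.5 0 0 0 0 0; 0 -1.5 0 0 0 0 0; 0 0 0 0 0 0 0; 0 0 0 0 0 0 0")

```text
t: 22.73
eef_pos: [0.5247, 0.0193, 0.11]
tool_rot: [0.0, 0.617, 0.787, -0.0]
contact_force: [-0.1, 0.4, 0.3]
gripper_width: 0.006
```

Run:
```python
from plan import *
import cv2
from fit import proj
o,p,r=state();print(o['t'],p,o['contact_force'],"tip px",proj("side",[p,p+[0,0,.03]]))
D=bot.read_camera('side')['img'];np.save('d4.npy',D)
for y in range(145,190):
    s=''
    for x in range(165,215):
        R_,G,B=map(int,D[y,x]);s+='R' if R_>G+60 else ('#' if R_<45 else ('+' if R_<110 else '.'))
    print(y,s)
```

```text
22.7333 [0.52473794 0.01927933 0.10995314] [-0.14238715  0.37960485  0.32623211] tip px [[207.70469801 178.37917498]
 [206.84554033 168.13790598]]
145 ..................+++++++###+.++##################
146 ...................++++######++++#################
147 ....................++########+++#################
148 .....................+########+++#################
149 .....................++###########################
150 ......................++#########################+
151 ........................+#########################
152 .........................+########################
153 .........................+########################
154 ........................++##################+++###
155 ...............++.....++####################+++###
156 ..............+++....++####################++++###
157 ..............+++...+#####################+++++###
158 ..............++++++#####################++++++###
159 ..............++++#######RR+#############++++++###
160 ..............++#######+RRRRRR+##########+++++++##
161 ..............+#######+RRRRRRRRR#########+++++++##
162 .............+
[... 821 characters left out ...]
.....+#######++RRRR+################++++
178 ...............+##########+++##################++#
179 ...............+##################################
180 ...............+##################################
181 ...............+################################++
182 ................+##############################+++
183 ................+#############################++++
184 ................+###########################++++++
185 ................+###########################++++++
186 ................+##########################+++++..
187 ................+#########################+++++...
188 ................+########################+++++....
189 ................++######################+++++.....
```

>>> move_arm(commands="0 0 0 0.6 0 0 0; 0 0 0 0.6 0 0 0; 0 0 0 0 0 0 0; 0 0 0 0 0 0 0")

```text
t: 23.12
eef_pos: [0.5239, 0.0212, 0.0972]
tool_rot: [-0.001, 0.615, 0.788, -0.001]
contact_force: [0.9, -0.1, -0.1]
gripper_width: 0.001
```

Run:
```python
from plan import *
import cv2
from fit import proj
o,p,r=state();print(o['t'],p,"tip px",proj("side",[p,p+[0,0,.02]]),o['gripper_width'])
D=bot.read_camera('side')['img']
for y in range(150,190,1): print(y,' '.join(f"{int(D[y,x].mean()):3d}" for x in range(200,220)))
w=bot.read_camera('wrist');np.savez("wrist.npz",p=p,m=r.as_matrix(),**w)
from wr import wproj
print((wproj([p,p+[0,0,.02]])+.5)/1.5625-.5)
```

```text
23.1167 [0.52394931 0.02120599 0.09717536] tip px [[207.38838074 182.41649115]
 [206.81692885 175.71384235]] 0.0012294610078919948
150  32  28  31  27  24  26  26  25  23  25  24  22  22  22  27  26  31  37  58 101
151  24  26  27  26  23  22  25  26  27  23  27  25  21  26  30  27  32  37  75 109
152  26  25  28  24  27  23  23  26  26  26  25  26  27  24  24  27  31  55  92 115
153  23  24  26  22  25  23  24  23  28  26  25  28  25  24  18  24  48  88 112 119
154  29  28  29  25  22  24  25  28  27  29  25  26  23  20  19  26  69 104 119 120
155  30  29  32  27  25  24  23  22  23  24  27  27  26  21  15  25  67 107 119 121
156  30  31  32  29  28  24  24  22  26  25  25  26  25  20  17  25  59 104 119 121
157  28  28  30  25  27  23  25  26  22  22  26  24  24  22  17  23  60 108 121 122
158  30  30  27  26  22  24  26  27  23  35  40  34  20  16  15  22  51 105 121 124
159  35  37  34  27  24  24  27  27  45  84  93  57  25  16  16  21  45 103 122 123
160  31  36  33  25  26  25  29  41  61  92 104  70  28  17  19  15  39 102 120 125
161  31  28  27  30  26  26  47  75  79  69  
[... 1749 characters left out ...]
6  16  15  16  21  36  61  79  84  71  69  90  99 111
183   9  10  12   9  12  15  15  15  14  22  38  64  75  76  69  70  93 115 122 117
184  13  16  12  16   9  16  16  19  20  47  67  75  70  69  74  97 114 121 121 122
185  16  12  11  15  10  16  18  17  31  59  71  69  70  92 104 118 123 123 121 122
186  12  15  14  13  14  21  17  33  50  60  63  72  95 115 120 124 124 123 123 123
187  17  10  10  11  12  25  37  50  59  65  70  97 117 121 124 122 125 125 122 124
188  12  14  14  18  25  39  54  59  66  74  95 117 122 123 125 123 123 124 120 122
189  13  11  18  28  46  57  63  70  94 102 115 122 124 124 126 124 124 114  95 100
[[256.15014716 225.86519974]
 [256.07154412 239.73134602]]
```

>>> move_arm(commands="0 1 0 0 0 0 0; 0 1 0 0 0 0 0; 0 0.8 0 0 0 0 0; 0 0.4 0 0 0 0 0; 0 0.2 0 0 0 0 0; 0 0.2 0 0 0 0 0; 0 0.2 0 0 0 0 0; 0 0.2 0 0 0 0 0; 0 0 0 0 0 0 0; 0 0 0 0 0 0 0")

```text
t: 24.05
eef_pos: [0.515, 0.0594, 0.0979]
tool_rot: [0.0, 0.616, 0.788, 0.0]
contact_force: [0.2, -0.3, -0.0]
gripper_width: 0.003
```

>>> move_arm(commands="0 0.2 0 0 0 0 0; 0 0.2 0 0 0 0 0; 0 0.2 0 0 0 0 0; 0 0.2 0 0 0 0 0; 0 0.1 0 0 0 0 0; 0 0.1 0 0 0 0 0; 0 0 0 0 0 0 0; 0 0 0 0 0 0 0")

```text
t: 24.72
eef_pos: [0.5125, 0.0693, 0.0979]
tool_rot: [0.0, 0.616, 0.788, 0.0]
contact_force: [0.5, -0.3, -0.0]
gripper_width: 0.003
```

```bash
cat > asc.py <<'E'
from plan import *
from fit import proj,pose
import math
def show(y0,y1,x0,x1):
    o,p,r=state();h=np.array([-.242,.970,0])@(p-[.5386,.136,0]);print(o['t'],p,"hx",h,o['contact_force'])
    D=bot.read_camera('side')['img']
    for y in range(y0,y1):
        s=''
        for x in range(x0,x1):
            R_,G,B=map(int,D[y,x]);s+='R' if R_>G+60 else ('#' if R_<45 else ('+' if R_<110 else '.'))
        print(y,s)
E
python3 -c "
from asc import *
show(150,182,165,210)"
```

```text
24.7167 [0.51253985 0.06927073 0.0979099 ] hx -0.05842083463878685 [ 0.52337085 -0.26838246 -0.03994104]
150 ............+#############################++.
151 .............+############################++.
152 ..............++#############+++###########+.
153 ...............+++###########++++##########++
154 .................++#########+++++############
155 ...............++++########++++++############
156 ..............++###########++++++############
157 .............++############++++++############
158 ............++#############++++++############
159 ..........++#######+R+#####++++++############
160 .........++#######RRRR+####++++++############
161 ........++#######RRRRR+####++.+++############
162 .........#######+RRRRR+####++.++++###########
163 .........#######RRRRRRR####++.++++###########
164 .........+######RRRRRRR++##++.++++###########
165 .........+######+RRRRRRR+++++.+++############
166 .........+######+RRRRRRRR++++++##############
167 .........+#######RRRRRRRRRRR++###############
168 ..........#######RRRRRRRRRRRR+###############
169 ..........#######RRRRRRRRRRRR+###############
170 ..........+######+RRRRRRRRRRR+###############
171 ..........+######+RRRRRRRRRRR+###############
172 ..........+######+RRRRRRRRRRR+###############
173 ..........+#######RRRRRRRRRRR+###############
174 ..........+#######+RRRRRRRRR+################
175 ...........#######++RRRRRR+##################
176 ...........+########++RRR+###################
177 ...........+#################################
178 ...........+#################################
179 ...........+#################################
180 ...........+#################################
181 ...........+#################################
```

>>> move_arm(commands="0 0.1 0 0 0 0 0; 0 0.1 0 0 0 0 0; 0 0.1 0 0 0 0 0; 0 0 0 0 0 0 0; 0 0 0 0 0 0 0")

```text
t: 25.18
eef_pos: [0.5117, 0.0722, 0.0979]
tool_rot: [-0.0, 0.616, 0.788, 0.0]
contact_force: [0.1, -0.1, -0.6]
gripper_width: 0.001
```

>>> move_arm(commands="0 0.1 0 0 0 0 0; 0 0.05 0 0 0 0 0; 0 0 0 0 0 0 0; 0 0 0 0 0 0 0")

```text
t: 25.52
eef_pos: [0.5114, 0.0736, 0.0979]
tool_rot: [-0.0, 0.616, 0.788, 0.0]
contact_force: [-1.3, -0.3, 0.4]
gripper_width: 0.001
```

>>> move_arm(commands="0 0.05 0 0 0 0 0; 0 0.05 0 0 0 0 0; 0 0 0 0 0 0 0; 0 0 0 0 0 0 0")

```text
t: 25.85
eef_pos: [0.5112, 0.0742, 0.0979]
tool_rot: [0.0, 0.616, 0.788, -0.0]
contact_force: [-0.6, -1.5, 0.4]
gripper_width: 0.0
```

>>> move_arm(commands="0 0.05 0 0 0 0 0; 0 0.05 0 0 0 0 0; 0 0 0 0 0 0 0; 0 0 0 0 0 0 0")

```text
t: 26.18
eef_pos: [0.5112, 0.0743, 0.0979]
tool_rot: [0.001, 0.616, 0.788, -0.0]
contact_force: [1.3, -4.7, 0.1]
gripper_width: -0.002
```

>>> move_arm(commands="0 0.05 0 0 0 0 0; 0 0.05 0 0 0 0 0; 0 0 0 0 0 0 0; 0 0 0 0 0 0 0")

```text
t: 26.52
eef_pos: [0.5112, 0.0743, 0.0979]
tool_rot: [0.001, 0.616, 0.788, -0.001]
contact_force: [2.0, -8.0, -1.0]
gripper_width: 0.0
```

>>> move_arm(commands="0 -0.1 0 0 0 0 0; 0 -0.2 0 0 0 0 0; 0 -0.5 0 0 0 0 0; 0 -1 0 0 0 0 0; 0 -2 0 0 0 0 0; 0 -2 0 0 0 0 0; 0 -2 0 0 0 0 0; 0 -2 0 -2 0 0 0; 0 -2 0 -3 0 0 0; 0 0 0 -3 0 0 0; 0 0 0 0 0 0 0; 0 0 0 0 0 0 0")

```text
t: 27.52
eef_pos: [0.5405, -0.0386, 0.1794]
tool_rot: [0.001, 0.616, 0.788, 0.002]
contact_force: [0.3, 0.4, -0.5]
gripper_width: -0.004
```

Run:
```python
from wr import *
from fit import proj,pose
import math
o,p,r=state();print(o['t'],p,o['contact_force'])
D=bot.read_camera('side')['img'];S=bot.read_camera('scene')['img']
for yaw in(-166,-163):
  q=pose([.6303,.138,math.radians(yaw)],[(.16,0,.13),(.16,0,0),(.142,.024,.08),(.118,.024,.08),(0,0,.112),(0,0,.032)],.018)
  print(yaw,((proj("side",q)-[140,92])*400/130+[400,0]).round().tolist())
cv2.imwrite('pics/s4.png',np.hstack([cv2.resize(S[180:310,300:430],(400,400),interpolation=cv2.INTER_CUBIC),cv2.resize(D[92:222,140:270],(400,400),interpolation=cv2.INTER_CUBIC)])[:,:,::-1])
```

```text
27.5167 [ 0.54054065 -0.03858721  0.17942944] [ 0.33189295  0.38462628 -0.46520496]
-166 [[501.0, 205.0], [518.0, 334.0], [544.0, 257.0], [564.0, 244.0], [637.0, 149.0], [642.0, 225.0]]
-163 [[508.0, 208.0], [525.0, 337.0], [551.0, 259.0], [570.0, 246.0], [637.0, 149.0], [642.0, 225.0]]
```

View pics/s4.png

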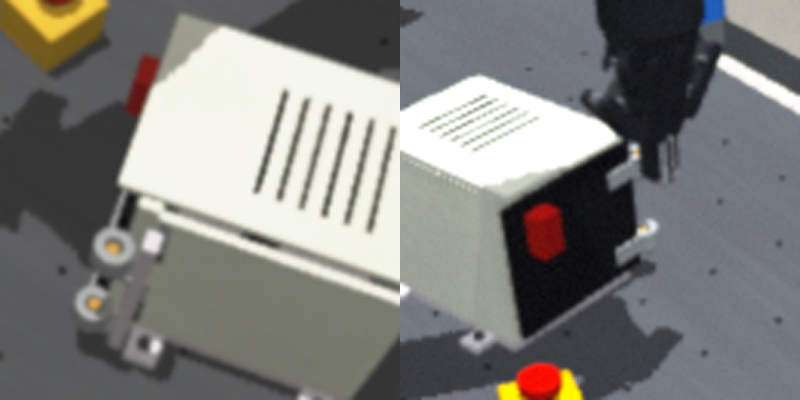

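```bash
python3 -c "
from station import bot
print(bot.hand_in())"
```

```text
the job is handed in; nothing more can be done
None
```

The door is hung on both pintles and shut against the frame, and the job is handed in at about 27.5 s of the 72 s allowed.

**Hanging:** I gripped the door by its top edge and lifted it out of the stand. I brought it in open and level. I lined the upper socket up with its pintle through the wrist camera, correcting by under 1 mm, and lowered it in small steps. The feel was used only to confirm the seat: nothing touched at tip height. The door met a firm stop at the home height, within about 1 mm, at roughly 6 N of contact.

**Shutting:** I let go and pushed the red pull block with closed fingers.

**Went wrong and mended:** My first swing left the door about 6° open. The fingertips, about 25 mm higher in the side image than the reported tool tip, had slid over the top of the block. I backed off, went 12 mm lower and pushed again. The arm stopped dead as the force rose to about 8 N, with the door against the frame.

**Last checks:**
- After backing the arm off, both pintle tips show inside the sockets.
- The door's free edge is about 4 px off the predicted shut position in the enlarged side view. That falls between shut and 3° open, but closer to shut.
- The arm is clear and touching nothing.
- I never moved toward the weight, the stop box or the screwdriver. Of these the last picture shows only the stop box, which I did not measure again.

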